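# Filter in the slot, glass cell in the beam

## Robot

A 6-joint arm with a two-finger parallel gripper is mounted at the origin on a cart in front of the work surface, level with it; the furniture and walls round the work are solid. World frame = base frame: x ahead of the robot, y to its left, z up, the work surface at z = 0. Lengths are in m, angles in rad, forces in N, time in s.
With the tool pointing down it reaches from about 0.35 to 0.975 m from the base axis. Payload 4.9 kg.
Tool frame: the origin (TCP) lies at the very end of the fingers, on their centre line; the grasp point (between the pads) lies 19 mm behind it (ctrl.grip_point_offset is the distance from the TCP to the grasp point, in m); z points along the fingers, y is the line along which they close (so a half turn about z gives the same grasp; the last joint's range is limited). The gripper opens to 85 mm and grips with 20 to 120 N. Pads are 22 mm wide; open, the fingers measure 114 mm over their backs; the gripper's body (76 mm by 85 mm) begins 54 mm behind the grasp point. The pads swing forward as they close: fully open they stand 13 mm farther back than shut.
Start: joints at [-1.422, 0.053, 1.613, -0, 1.476, -0.119], TCP at [0.165, -0.603, 0.231] pointing down, gripper open.
Joint ranges: [-3.01, 3.01], [-1.01, 2.22], [0.06, 2.58], [-1.02, 4.17], [0.09, 2.62], [-3.14, 3.14]. Speed limits (rad/s): [2.57, 2.57, 3.14, 3.14, 3.14, 3.14].

## Interface

Orientations are given as a rotation vector (axis times angle).
In Python, from station import ctrl gives the robot as it stands.
- The arm moves only by the tool send_rows, never from a script. Its argument "rows" is a list of rows, each a list of 3 entries, a list of its own where there are three numbers: the finger opening in cm, from 0 to 8.54, then the shift along the tool's x, y, z in cm, then the turn about the tool's z in degrees. A call has 1 to 10 rows; each row shifts and turns the commanded pose from where the row before left it, along the tool's axes as they then stand; what a row does not reach is not made up. A row lasts 1/8 s, in which the tool goes at most 62.5 mm and 10.7 degrees, less where a joint would pass 70% of its speed; a pose out of reach is approached as far as the arm can. A call with a gripper value outside its range is refused whole. The fingers move at their own pace and stop on an object; "newtons" is the grip in N (left out, the last holds). Time passes only in rows, so rows that do not move let the fingers close. It gives the time, the measured TCP pose, the force, the opening and the grip force at its end, in the units of the state.
- ctrl.get_obs(): the state, without advancing time (a new reading comes with each control period).
- ctrl.get_image(name): name is "scene" or "top"; returns a dict with "frame" (384x512x3 uint8, red, green, blue), "range_z" (384x512 float32, m along the optical axis (not along the pixel's ray), 0 where there is no reading), "fx", "fy", "cx", "cy" (pixels), "cam_to_world" (4x4, takes a point from camera to world coordinates). Camera axes: x right, y down, z forward; pixel columns grow to the right and rows downward; lengths in m; the calibration is good to about 2 mm. A picture is of the moment at which its call begins.
- ctrl.finish_job(): hands the job in; it is judged then, once.
The state is a dict: "t": time; "q": joint angles; "dq": joint speeds; "effort": joint torques, N m; "tool_pos": TCP position; "tool_rot": TCP orientation; "contact_force": force on the tool from outside, world axes, zero at the start; "wrist_torque": the same for the moment, N m; "opening": finger opening in m; "grip_force": force on a finger pad.
Only numpy, scipy, OpenCV 4.12 (cv2) and the standard library are available. Lean on these libraries where they do the work, as an engineer would, in place of code of your own. Each camera call takes 0.05 s, during which the arm holds its last target. There are 200 camera calls.

## Task

Take the filter plate from the leaning rest and stand it upright, foot down and fully home, in the slotted holder in front of the bench's lamp, and let go of it. Then take the amber glass cell by its two white frosted faces only, never touching its clear faces, and hold it upright in the light path midway between the filter and the detector, its middle on the beam and its clear faces square to the light, touching nothing but the gripper. Leave the blue cell standing where it is; the program finishes while the robot still holds the amber cell still in the beam.

Things in the scene. Friction and masses are not known exactly. Their poses are not given: they have to be found in the camera images.
- filter_center (a point): Centre of the loose filter plate: a dark metal frame 60 mm wide (its x), 8 mm thick (its y), 80 mm tall (its z, from the foot edge up to the ribbed grip strip at the top) with a green glass window; 60 g. The centre is 40 mm from foot and top edge. At the start it leans in the grey rest, its top tilted 25 degrees from vertical; the 35 mm below its top edge stand free of the rest on both faces. It fits the slot either way round, foot down.
- filter: The same filter plate, origin at the middle of its foot edge, same axes.
- rest: Fixed grey leaning rest, 70 mm (x) by 90 mm (y), origin under its middle on the desk, z up. The plate leans towards the rest's -y side on a back board 56 mm wide that reaches 40 mm up the plate; the foot of the plate stands behind a lip 6 mm high.
- bench: Fixed optical bench, an aluminium base 70 mm (x) by 260 mm (y) and 12 mm high, origin under its middle on the desk, z up. The light runs along its y axis, 60 mm above the desk, from the finned black lamp at the +y end (housing 46 mm wide, from y = 76 to 126 mm, 74 mm high, lens barrel to y = 66 mm) to the blue detector at the -y end (y = -80 to -120 mm, 74 mm high, barrel to y = -73 mm).
- bench_slot (a point): Middle of the floor of the black slotted holder on the bench, 14 mm above the desk, at bench y = +30 mm (36 mm from the lamp's barrel); axes as the bench. The slot is 10.5 mm wide along the beam (y), 66 mm long across it (x) and 24 mm deep, its mouth flared; the holder's top is 45 mm above the desk.
- bench_beam (a point): The point of the light path where the cell has to be: on the beam between the slotted holder and the detector, at bench y = -20 mm, 60 mm above the desk (48 mm above the bench's base); axes as the bench, y along the light. 50 mm from the slot's middle, 53 mm from the detector's barrel.
- amber_center (a point): Centre of the amber glass cell, a loose solid block 20 x 20 x 56 mm (z up, 28 mm above its underside), about 70 g. Its faces at +x and -x are frosted white (to grip), those at +y and -y are clear (for the light, never to touch).
- amber: The amber cell, origin at the middle of its underside, same axes.
- amber_frosted1: White frosted face of the amber cell at its +x side, 20 mm wide, 56 mm high; origin at the middle of the face.
- amber_frosted2: White frosted face of the amber cell at its -x side; origin at the middle of the face.
- amber_clear1: Clear face of the amber cell at its +y side; origin at the middle of the face.
- amber_clear2: Clear face of the amber cell at its -y side; origin at the middle of the face.
- blue_center (a point): Centre of the blue glass cell, same make and size as the amber one, to be left standing. The two stand about 80 mm apart in the tray, either one on either side.
- tray: Fixed white tray 76 mm (x) by 170 mm (y), 10 mm high with 3 mm walls and its floor 3 mm above the desk, in which both cells stand; origin under its middle, z up.
There are look-alikes about, which are no part of the job. There is more than one size of the amber; the job needs the smaller. Leave any brown look-alike of the filter alone.

How it is judged:
On the way, in this order (a step that is already met when the one before it is completed fails the run):
1. the filter plate stands in the slotted holder, released, while the amber cell still stands in its tray (x of filter_center in the frame of bench_slot between -0.006 and 0.006 m and y of filter_center in the frame of bench_slot between -0.008 and 0.008 m and z of filter_center in the frame of bench_slot between 0.036 and 0.045 m and angle between filter_center's own z axis and vertical below 0.16 rad and angle between the y axis of filter_center and the y axis of bench, either way round below 0.2 rad and contact force between the fingers and filter below 0.1 N and height (world z) of amber_center below 0.05 m), for 0.2 s.
2. the amber cell is held by its frosted faces in the light path (x of amber_center in the frame of bench_beam between -0.007 and 0.007 m and y of amber_center in the frame of bench_beam between -0.015 and 0.015 m and z of amber_center in the frame of bench_beam between -0.009 and 0.009 m and angle between amber_center's own z axis and vertical below 0.15 rad and angle between the y axis of amber_center and the y axis of bench, either way round below 0.15 rad and contact force between the fingers and amber_frosted1 above 1 N and contact force between the fingers and amber_frosted2 above 1 N and contact force between amber and bench below 0.1 N and contact force between amber and filter below 0.1 N and linear speed of amber below 0.02 m/s), for 0.2 s.
At the end, for the whole second after the job is handed in: Filter released on the slot floor (6 mm across, 8 along, 5 up; 9 deg upright, 11 square). Amber cell held still by both frosted faces at the beam point (7 mm sideways, 9 up, 15 along; 8.5 deg upright and square), touching neither bench nor filter. Blue cell within 15 mm of its start (all of step 2 and x of filter_center in the frame of bench_slot between -0.006 and 0.006 m and y of filter_center in the frame of bench_slot between -0.008 and 0.008 m and z of filter_center in the frame of bench_slot between 0.036 and 0.045 m and angle between filter_center's own z axis and vertical below 0.16 rad and angle between the y axis of filter_center and the y axis of bench, either way round below 0.2 rad and contact force between the fingers and filter below 0.1 N and distance of blue_center from where it was at the start of the episode below 0.015 m); the arm keeps its last pose, push and grip.
It fails at once if a clear face of the amber cell is touched by the fingers (contact force between the fingers and amber_clear1 above 0.5 N or contact force between the fingers and amber_clear2 above 0.5 N).
It fails at once if the blue cell is displaced or tipped (distance of blue_center from where it was at the start of the episode above 0.02 m or angle between blue_center's own z axis and vertical above 0.3 rad).
It also fails if it takes over 59 s, if anything falls off the work surface, if the arm or the gripper's body presses on something with over 40 N, if the wrist force passes 120 N, or if a joint passes its speed limit or range.

## Working session

There is one attempt and no reset: what is moved stays moved. The work goes in short steps, Python scripts to look and compute and a tool call to move; the robot and the scene stay as the last step left them, time stands still between calls to the robot, and variables do not carry over. Pictures are saved under pics/ and viewed, at most 10 in all, crops included, and the job is handed in when it is done.

Besides the shell and the picture viewer there is one more tool, called as name(argument=value, ...) on one line, values as JSON. send_rows: Moves the arm, as the interface text tells. Its arguments: {"type":"object","properties":{"rows":{"type":"array","items":{"type":"array"}},"newtons":{"type":"number"}},"required":["rows"]}

```bash
mkdir -p pics; ls
python3 - <<'E'
from station import ctrl
import cv2,numpy as np
for n in("scene","top"):
    d=ctrl.get_image(n);np.savez(f"pics/{n}0.npz",**d)
    cv2.imwrite(f"pics/{n}0.png",d["frame"][:,:,::-1]);print(n,d["fx"],d["cx"],d["cy"]);print(np.round(d["cam_to_world"],3))
print(ctrl.get_obs())
E
```

```text
pics
scene 448.8922926749349 255.95911285691548 191.27707232380254
[[ 0.554 -0.486  0.676 -0.5  ]
 [-0.832 -0.346  0.433 -0.573]
 [ 0.023 -0.803 -0.596  0.99 ]
 [ 0.     0.     0.     1.   ]]
top 354.3948536397404 258.22533386250745 195.33512860928968
[[ 0.029 -0.998  0.058  0.447]
 [-1.    -0.029 -0.006  0.107]
 [ 0.007 -0.057 -0.998  1.216]
 [ 0.     0.     0.     1.   ]]
{'t': 0.1, 'q': array([-1.42206254e+00,  5.33102601e-02,  1.61414844e+00,  2.32634990e-05,
        1.47604616e+00, -1.19033284e-01]), 'dq': array([ 1.16531266e-03, -1.10029089e-03, -3.14486055e-03,  4.26847986e-04,
        8.44895776e-05, -1.92289246e-03]), 'effort': array([ 7.80731552e-04, -3.94904459e+01, -3.71361458e+01, -9.56718804e-05,
        3.95971758e-03, -1.00397975e-05]), 'tool_pos': array([ 0.16526297, -0.60216146,  0.23017887]), 'tool_rot': array([-3.11158371e+00, -4.19093379e-01,  8.22790755e-06]), 'contact_force': array([ 0.00858326,  0.12652526, -0.05714691]), 'wrist_torque': array([ 0.00379499, -0.01512795,  0.01820973]), 'grip_force': 0.0, 'opening': 0.08518157854352547}
```

View pics/scene0.png

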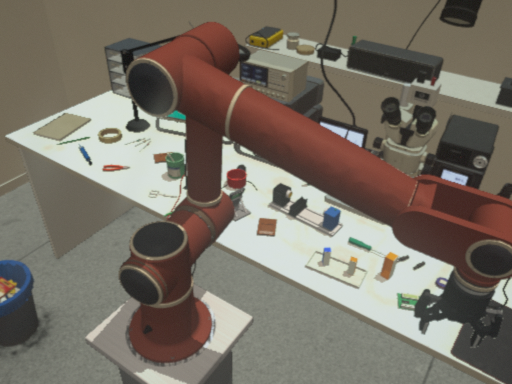

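View pics/top0.png

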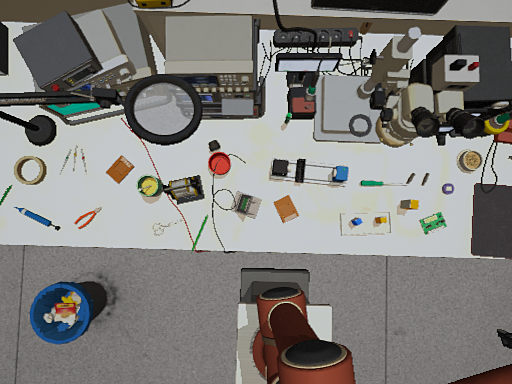

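The scene shows the bench (scene 308,210; top 310,172), with the lamp end at left. The tray is at top (366,223), holding blue at (356,221) and the small amber at (381,221). The larger amber is outside the tray at (409,204). The grey thing at top (247,205) is probably the rest. I'll enlarge both views.

Run:
```python
import cv2,numpy as np
t=cv2.imread("pics/top0.png");s=cv2.imread("pics/scene0.png")
a=cv2.resize(t[145:245,225:425],(800,400),interpolation=cv2.INTER_CUBIC)
cv2.imwrite("pics/c1.png",a)
b=cv2.resize(s[155:295,210:410],(800,560),interpolation=cv2.INTER_CUBIC)
cv2.imwrite("pics/c2.png",b)
```

```text
(no output)
```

View pics/c1.png

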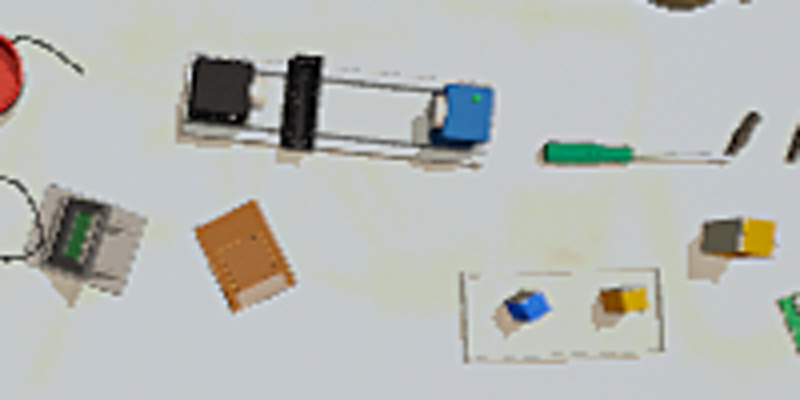

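View pics/c2.png

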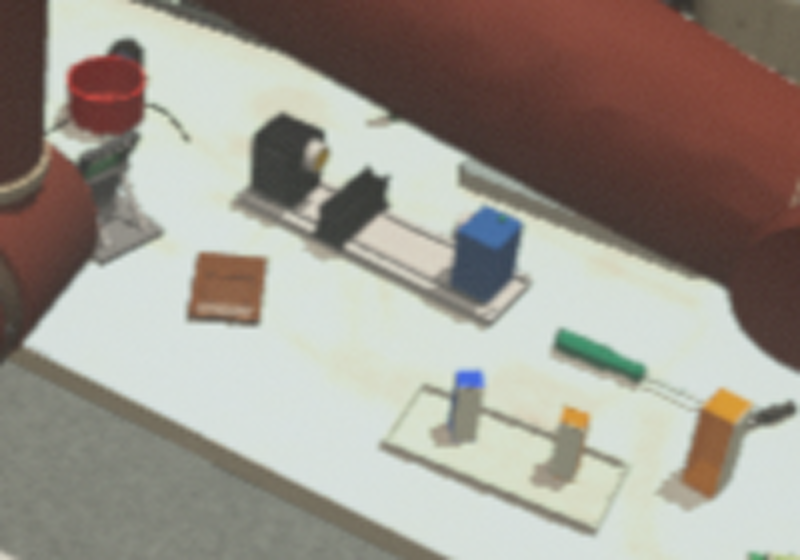

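Both crops agree:
- **Bench:** the lamp is at c1 (222,90), the black holder at (302,102) and the detector at (467,112).
- **Rest:** it is at c1 (95,240). The green-windowed plate leans towards image left, which is world +y.
- **Cells:** the small amber is at c1 (625,300) and the blue at (527,305).

Next I'll measure with depth and masks.

```bash
cat > h.py <<'E'
import numpy as np,cv2
def cloud(d):
    z=d["range_z"].astype(float);v,u=np.mgrid[:z.shape[0],:z.shape[1]]
    P=np.stack([(u-d["cx"])/d["fx"]*z,(v-d["cy"])/d["fy"]*z,z],-1)
    M=d["cam_to_world"];return P@M[:3,:3].T+M[:3,3]
def ray(d,uv,h):
    uv=np.atleast_2d(uv).astype(float);M=d["cam_to_world"]
    r=np.c_[(uv[:,0]-d["cx"])/d["fx"],(uv[:,1]-d["cy"])/d["fy"],np.ones(len(uv))]@M[:3,:3].T
    return M[:3,3]+r*((h-M[2,3])/r[:,2])[:,None]
def blob(mask):
    n,l,s,c=cv2.connectedComponentsWithStats(mask.astype(np.uint8));i=1+np.argmax(s[1:,4]);return l==i,s[i],c[i]
E
python3 - <<'E'
from h import *
d=dict(np.load("pics/top0.npz"));W=cloud(d)
np.set_printoptions(precision=1,suppress=True,linewidth=200)
z=W[...,2]*1000
print("desk",np.median(z[215:240,300:330]),z[215:240,300:330].std())
print("bench z row172",z[172,265:352])
print("bench z row 185", z[183,265:352])
print("rest z rows"); 
for r in range(190,222,2): print(r,z[r,228:264].round(0))
print("tray");
for r in range(212,234,1): print(r,z[r,350:390].round(0))
E
```

```text
desk -0.18027735974979198 76.83652872908185
bench z row172 [   0.8    2.6    1.7    0.9    0.1   -0.1   10.9   51.5   70.9   74.    71.8   75.4   71.1   72.4   73.1   75.1   74.    69.6   75.8   74.    72.1   74.    73.6    9.9   56.4   57.7   13.1    9.7
   14.1    9.6   12.2   16.4   15.3   37.6   37.    11.    12.9   26.3   44.6   45.5   11.    12.2   11.8    9.8    8.9   15.    12.8    8.1   10.3    9.5   12.4   10.8   13.5   12.2   15.5   12.
   13.6   10.2   12.    12.    11.3   12.    10.3    9.9   10.3   10.2   11.5   17.4   64.3 1216.5   73.6   76.4   72.4   72.8   73.6   80.5   75.4   72.4   76.4   76.9   71.8   75.3   71.6   69.7
   -1.9    4.4    0.4]
bench z row 185 [ 0.5  0.5 -3.9  2.3 -3.7 -2.  -0.9 -1.7 -3.1 -0.5  3.2 -0.1 -0.5 -0.7  2.8 -1.9 -0.  -3.8  1.4 -2.3  2.9  4.1  1.6  0.8 -1.4 -1.8  4.  -1.3 -3.5 -2.9  3.   3.3 -1.1  3.  -2.1  1.3 -0.3 -2.4 -1.4
 -4.7 -3.  -2.   2.7 -0.2  2.7 -2.8  3.9 -2.3 -3.3  1.7  5.8  4.   5.3  9.3 11.1 12.1  9.4 15.1 11.8 11.9 11.  11.8 12.6 15.4  8.7 10.7 10.  12.7 12.9 17.  11.1 10.5 16.3 12.5 15.  15.4 10.   9.6
 13.4 11.1  6.  -1.7
[... 6136 characters left out ...]
 2.  4.  3.  2.  0.  2. -0.  8.  0.]
230 [ 1.  1.  3.  2.  4.  5.  2.  2. -2.  3.  3.  3. -2.  5.  2.  1.  5.  4.  0.  5.  1.  1.  1. -1.  5. -0.  1.  6.  6.  1.  5.  4.  2. -0.  3.  3.  3.  6. -1.  6.]
231 [ 5.  2. -1.  6.  5. -0.  3.  3.  6.  6.  4.  3.  2.  7.  2. -0.  7.  4. -4. -1.  6.  8.  6.  5.  5. -1.  4.  1.  3. -1.  3.  0.  1.  1.  6.  3.  1.  1.  5. -1.]
232 [ 3.  0.  5.  4.  2.  5.  2. -1.  4.  5.  3. -3.  6. -0.  2.  3.  4.  4.  6.  5.  6.  6.  5.  4.  7.  1.  5.  1.  3.  4.  3.  4.  1.  7. -2.  3.  4.  1.  4.  3.]
233 [ 0.  4.  3. -2.  2.  5.  6.  6.  1.  6.  2.  2.  6.  3. -1.  1.  3. -1. -0.  6.  0.  3. -0.  7.  9. 10. 10.  9.  9.  6. 10. 13.  6. 11. 10. 10. 12. 10. 11. 13.]
```

Heights confirm the layout. The plate's foot is at about z 24 mm (lip 30) on the image-left side, and its top is at about z 98, leaning to image right (world -y). Now for precise poses.

Run:
```python
from h import *
from scipy.spatial.transform import Rotation as R
np.set_printoptions(precision=1,suppress=True,linewidth=200)
d=dict(np.load("pics/top0.npz"));W=cloud(d)*1000;z=W[...,2];f=d["frame"].astype(int)
def reg(lo,hi,u0,u1,v0,v1):
    m=(z>lo)&(z<hi);k=np.zeros_like(m);k[v0:v1,u0:u1]=1;return m&k
def rect(m,name,h):
    m,s,c=blob(m);uv=np.argwhere(m)[:,::-1]
    P=ray(d,uv,h/1000)[:,:2]*1000
    (cx,cy),(w,l),a=cv2.minAreaRect(P.astype(np.float32))
    print(name,"n",m.sum(),"mean",P.mean(0),"rect",np.array([cx,cy,w+3.3,l+3.3,a]),"zmed",np.median(z[m]));return m,P
m=reg(38,92,238,256,194,214);m,_,_=blob(m);P=W[m]
c=P.mean(0);U,S,V=np.linalg.svd(P-c);n=V[2]*np.sign(V[2][2]);rms=S[2]/len(P)**.5
keep=abs((P-c)@n)<6;P=P[keep];c=P.mean(0);U,S,V=np.linalg.svd(P-c);n=V[2]*np.sign(V[2][2])
print("face c",c,"n",n*100,"tilt",np.degrees(np.arcsin(n[2])),"yaw n",np.degrees(np.arctan2(n[1],n[0])),len(P))
h=n[:2]/np.hypot(*n[:2]);w=np.array([-h[1],h[0]])
wp=P[:,:2]@w;print("width ext",wp.min(),wp.max(),np.percentile(wp,[3,97]),"along h of c",c[:2]@h)
t=reg(90,106,238,256,190,218);print("top strip mean",W[t].mean(0), "w",W[t][:,:2].mean(0)@w,"h",W[t][:,:2].mean(0)@h)
rect(t,"top",96)
rect(reg(66,84,265,290,155,185),"lamp",74)
rect(reg(66,84,325,352,155,190),"det",74)
rect(reg(30,60,294,308,155,186),"holder",45)
mb=(f.sum(2)<150);k=np.zeros_like(mb);k[152:190,293:309]=1;rect(mb&k,"holderdark",45)
rect(reg(5,20,265,352,150,195),"base",12)
rect(reg(53,66,350,368,212,230),"blue",59)
rect(reg(53,66,372,392,212,230),"amber",59)
for r in range(216,225): print(r,[tuple(x) for x in f[r,375:389]])
```

```text
face c [485.5 146.7  63.8] n [26.8 86.6 42.1] tilt 24.909195419264318 yaw n 72.79480504719689 131
width ext -450.8503020052026 -391.43456241352055 [-448.3 -392.7] along h of c 283.74529099438223
top strip mean [481.2 130.7  95.1] w -420.963556752501 h 267.15975542812816
top n 60 mean [481.1 130.7] rect [481.6 130.9  13.3  62.3  73.3] zmed 94.61999979428337
lamp n 227 mean [608.8  30.2] rect [609.   29.5  52.3  55.3   1.4] zmed 73.3081684816379
det n 190 mean [ 594.2 -166.4] rect [ 594.5 -164.3   50.8   49.1   83.7] zmed 73.28038506319379
holder n 118 mean [603.5 -39.7] rect [603.3 -39.5  27.5  82.2  85.6] zmed 41.58948445565191
holderdark n 169 mean [604.1 -35. ] rect [603.3 -34.8  29.4  79.8  85.5] zmed 24.683646601328935
base n 642 mean [ 596.3 -111. ] rect [ 596.7 -125.8  147.1   75.2   85.3] zmed 11.867443212244977
blue n 41 mean [ 439.  -229.6] rect [ 439.  -229.4   23.6   23.9   27.9] zmed 57.82873699160995
amber n 41 mean [ 446.2 -309.9] rect [ 446.3 -309.9   23.1   24.6   11.9] zmed 58.057600188351486
216 [(np.int64(195), np.int64(201), np.int64(198)), (np.int64(198), np.int6
[... 5055 characters left out ...]
(191), np.int64(195), np.int64(184))]
224 [(np.int64(172), np.int64(156), np.int64(138)), (np.int64(172), np.int64(157), np.int64(138)), (np.int64(172), np.int64(158), np.int64(139)), (np.int64(174), np.int64(159), np.int64(141)), (np.int64(175), np.int64(160), np.int64(143)), (np.int64(185), np.int64(182), np.int64(171)), (np.int64(202), np.int64(210), np.int64(204)), (np.int64(197), np.int64(204), np.int64(199)), (np.int64(197), np.int64(203), np.int64(194)), (np.int64(197), np.int64(203), np.int64(193)), (np.int64(198), np.int64(203), np.int64(194)), (np.int64(196), np.int64(202), np.int64(192)), (np.int64(197), np.int64(203), np.int64(189)), (np.int64(194), np.int64(196), np.int64(181))]
```

Poses in mm:
- **Plate:** once pushed upright about its foot, its centre should be at about (490,159), with its normal at yaw 72.8°.
- **Slot:** about (603.7,-39.2), bench yaw about -4.3°.
- **Amber:** about (446,-310), with frosted faces towards world ±x and a yaw of about 11°.

First I'll turn the tool and travel to above the plate.

send_rows(rows=[[8.54, [0, 0, 0], 8.1], [8.54, [0, 0, 0], 8.1], [8.54, [0, 0, 0], 8.1], [8.54, [0, 0, 0], 8.2], [8.54, [2.2, -5.1, 0], 0], [8.54, [2.2, -5.1, 0], 0], [8.54, [2.2, -5.1, 0], 0], [8.54, [2.2, -5.1, 0], 0], [8.54, [2.2, -5.1, 0], 0], [8.54, [0, -5.1, 0], 0]], newtons=25)

```text
t: 1.35
tool_pos: [0.3618, -0.341, 0.2309]
tool_rot: [-3.106, 0.467, 0.0]
contact_force: [-0.4, -0.4, 0.1]
opening: 0.0853
grip_force: 0.0
```

send_rows(rows=[[8.54, [0, -5.1, 0], 0], [8.54, [0, -5.1, 0], 0], [8.54, [0, -5.1, 0], 0], [8.54, [0, -5.1, 0], 0], [8.54, [0, -5.1, 0.6], 0], [8.54, [-0.6, -5.1, 0.6], 0], [8.54, [-0.6, -5.1, 0.6], 0], [8.54, [-0.6, -5.1, 0.6], 0], [8.54, [-0.6, -5.1, 0.6], 0], [8.54, [0, 0, 0], 0]])

```text
t: 2.6
tool_pos: [0.4724, 0.1056, 0.2001]
tool_rot: [3.108, -0.46, -0.004]
contact_force: [-0.1, -0.2, -0.5]
opening: 0.0856
grip_force: 0.0
```

```bash
cat > go.py <<'E'
import sys,numpy as np
from station import ctrl
from scipy.spatial.transform import Rotation as R
o=ctrl.get_obs();M=R.from_rotvec(o["tool_rot"]).as_matrix();p=o["tool_pos"]*1000
np.set_printoptions(precision=2,suppress=True)
print("t",o["t"],"pos",p,"yawy",np.degrees(np.arctan2(M[1,1],M[0,1])),"tz",M[:,2],"q6",o["q"][5],"F",o["contact_force"],"open",o["opening"]*1000,"grip",o["grip_force"])
if len(sys.argv)>3: print("shift cm",M.T@(np.array(list(map(float,sys.argv[1:4])))-p)/10)
E
python3 go.py 487 149.3 110
```

```text
t 2.6 pos [472.44 105.61 200.1 ] yawy -106.85762838046861 tz [-0.  0. -1.] q6 1.930743345296328 F [-0.1  -0.23 -0.46] open 85.55232403355217 grip 0.0
shift cm [ 0.15 -4.61  9.01]
```

send_rows(rows=[[8.54, [0.15, -4.6, 3], 0], [8.54, [0, 0, 4], 0.3], [8.54, [0, 0, 2], 0], [8.54, [0, 0, 0], 0], [8.54, [0, 0, 0], 0]])

```text
t: 3.22
tool_pos: [0.4889, 0.1459, 0.1124]
tool_rot: [-3.105, 0.478, -0.002]
contact_force: [-0.2, 0.5, 0.4]
opening: 0.0853
grip_force: 0.0
```

```bash
python3 go.py 487 149.3 72
python3 - <<'E'
from station import ctrl
import cv2,numpy as np
o=[]
for n,(u0,v0) in(("scene",(200,160)),("top",(205,165))):
    d=ctrl.get_image(n);np.savez(f"pics/{n}1.npz",**d)
    o.append(cv2.resize(d["frame"][v0:v0+75,u0:u0+100,::-1],(400,300),interpolation=cv2.INTER_CUBIC))
cv2.imwrite("pics/p1.png",np.hstack(o))
E
```

```text
t 3.225 pos [488.95 145.89 112.45] yawy -107.50634207435309 tz [ 0.  0. -1.] q6 2.0204693252229626 F [-0.25  0.48  0.42] open 85.27960208331703 grip 0.0
shift cm [-0.29 -0.26  4.04]
```

View pics/p1.png

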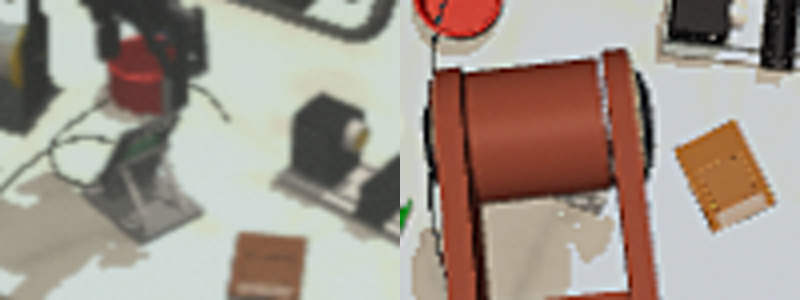

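The picture shows the -y finger (scene crop 178,85) just beyond the plate's top edge (170,122), with clearance. I'll descend, half close, then push the plate upright.

send_rows(rows=[[8.54, [-0.3, -0.2, 2], 0], [8.54, [0, 0, 2], 0], [8.54, [0, 0, 0], 0], [6.0, [0, 0, 0], 0], [6.0, [0, 0, 0], 0], [6.0, [0, 0, 0], 0]])

```text
t: 4.08
tool_pos: [0.4866, 0.1493, 0.0722]
tool_rot: [-3.105, 0.477, -0.002]
contact_force: [-0.4, 0.1, -0.3]
opening: 0.0597
grip_force: 0.0
```

```bash
python3 go.py 490 158.9 72
```

```text
t 4.075 pos [486.57 149.3   72.25] yawy -107.45453770022125 tz [ 0.  0. -1.] q6 2.0268555955023335 F [-0.43  0.06 -0.26] open 59.685554290678915 grip 0.0
shift cm [ 0.04 -1.02  0.03]
```

send_rows(rows=[[5.5, [0, -0.5, 0], 0], [5.0, [0, -0.5, 0], 0], [4.0, [0, 0, 0], 0], [3.0, [0, 0, 0], 0], [2.0, [0, 0, 0], 0], [1.2, [0, 0, 0], 0], [0.5, [0, 0, 0], 0], [0.5, [0, 0, 0], 0], [0.5, [0, 0, 0], 0]], newtons=30)

```text
t: 5.2
tool_pos: [0.4894, 0.1599, 0.0717]
tool_rot: [-3.102, 0.477, -0.002]
contact_force: [1.2, 4.7, 0.3]
opening: 0.0073
grip_force: 29.2
```

```bash
python3 go.py
python3 - <<'E'
from station import ctrl
import cv2,numpy as np
d=ctrl.get_image("scene")
cv2.imwrite("pics/p2.png",cv2.resize(d["frame"][160:235,200:300,::-1],(600,450),interpolation=cv2.INTER_CUBIC))
E
```

```text
t 5.2 pos [489.43 159.91  71.68] yawy -107.4687104489731 tz [ 0.  0. -1.] q6 2.0444349990389217 F [1.2  4.67 0.25] open 7.349753448036711 grip 29.197074472904205
```

View pics/p2.png

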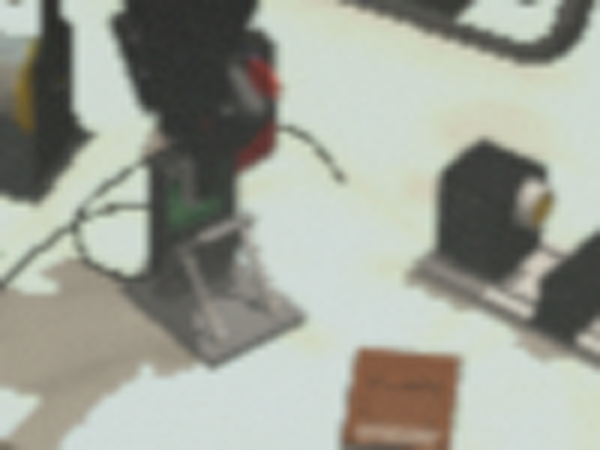

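The plate is upright in the fingers and grip force is 29 N. Lifting it.

send_rows(rows=[[0.3, [0, 0, 0], 0], [0.3, [0, 0, -0.5], 0], [0.3, [0, 0, -1.5], 0], [0.3, [0, 0, -3], 0], [0.3, [0, 0, -3], 0], [0.3, [0, 0, 0], -6], [0.3, [0, 0, 0], -7.1], [0.3, [0, 0, 0], 0]], newtons=45)

```text
t: 6.25
tool_pos: [0.4891, 0.1584, 0.1522]
tool_rot: [3.139, -0.122, 0.001]
contact_force: [0.0, -0.0, -0.9]
opening: 0.0074
grip_force: 47.7
```

```bash
python3 go.py 603.7 -39.2 150
```

```text
t 6.25 pos [489.09 158.36 152.19] yawy -94.45457221461236 tz [ 0. -0. -1.] q6 1.8174116017689137 F [ 0.02 -0.03 -0.89] open 7.354350003874643 grip 47.656018137931824
shift cm [12.96 18.81  0.24]
```

send_rows(rows=[[0.3, [2.6, 3.7, 0], 0], [0.3, [2.6, 3.7, 0], 0], [0.3, [2.6, 3.8, 0], 0], [0.3, [2.6, 3.8, 0], 0], [0.3, [2.6, 3.8, 0], 0], [0.3, [0, 0, 2], 0], [0.3, [0, 0, 0], 0], [0.3, [0, 0, 0], 0]])

```text
t: 7.25
tool_pos: [0.6035, -0.0375, 0.1309]
tool_rot: [-3.139, 0.118, 0.002]
contact_force: [-0.2, -0.1, -1.1]
opening: 0.0073
grip_force: 47.7
```

```bash
python3 go.py 603.7 -39.2 100
python3 - <<'E'
from station import ctrl
import cv2,numpy as np
o=[]
for n,(u0,v0) in(("scene",(255,145)),("top",(250,135))):
    d=ctrl.get_image(n);np.savez(f"pics/{n}3.npz",**d)
    o.append(cv2.resize(d["frame"][v0:v0+100,u0:u0+100,::-1],(400,400),interpolation=cv2.INTER_CUBIC))
cv2.imwrite("pics/p3.png",np.hstack(o))
E
```

```text
t 7.25 pos [603.52 -37.52 130.92] yawy -94.321693326316 tz [-0.  0. -1.] q6 1.4610177107805165 F [-0.18 -0.08 -1.09] open 7.2505774688926214 grip 47.660261392593384
shift cm [0.03 0.17 3.09]
```

View pics/p3.png

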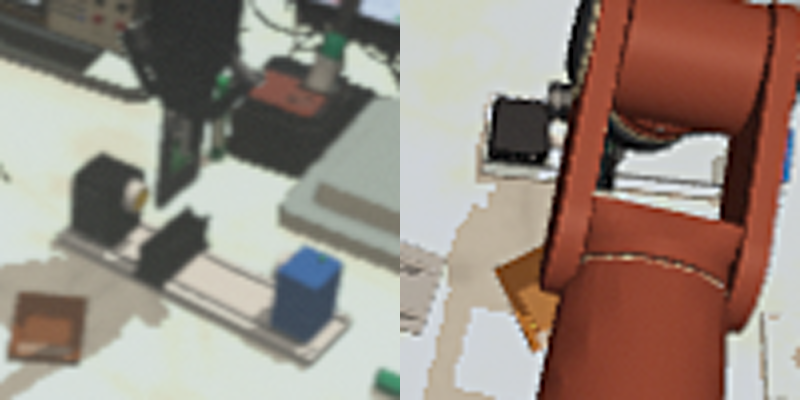

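The scene view shows the plate upright above the holder: its near lower corner is at crop (163,205) and the holder's near top corner at (143,240). I'll compare their positions in bench axes using scene depth.

Run:
```python
from h import *
np.set_printoptions(precision=1,suppress=True,linewidth=180)
d=dict(np.load("pics/scene3.npz"));W=cloud(d)*1000;f=d["frame"].astype(int)
a=np.radians(-4.3);ex=np.array([np.cos(a),np.sin(a)]);ey=np.array([-np.sin(a),np.cos(a)])
D=W[...,:2]-[603.7,-39.2];B=np.dstack([D@ex,D@ey,W[...,2]])
def sel(lo,hi,r=60):return (abs(B[...,0])<r)&(abs(B[...,1])<28)&(B[...,2]>lo)&(B[...,2]<hi)
for nm,lo,hi in(("plate",88,112),("holder",18,42),("holdertop",40,50)):
    m=sel(lo,hi)&(f.sum(2)<330);P=B[m];print(nm,len(P),"x",np.percentile(P[:,0],[2,10,50,90,98]),"y",np.percentile(P[:,1],[2,10,50,90,98]))
    k=np.polyfit(P[:,0],P[:,1],1);print("  y=ax+b",np.degrees(np.arctan(k[0])),k[1])
# plate face, row-wise
m=sel(80,112)&(f.sum(2)<400)
P=B[m&(B[...,0]>-24)&(B[...,0]<24)];k=np.linalg.lstsq(np.c_[P[:,0],P[:,2]-95,np.ones(len(P))],P[:,1],rcond=None)[0];print("face plane",np.degrees(np.arctan(k[:2])),k[2],len(P))
uv=np.argwhere(m)[:,::-1];lo=uv[uv[:,1]>=uv[:,1].max()-1];print("lowest px",lo.mean(0),B[lo[:,1],lo[:,0]])
ue=uv[:,0].min();print("left px",ue,B[uv[uv[:,0]==ue][:,1],ue])
# lamp / detector / bench edges seen by scene in bench frame (expected lamp y 46..96, det -110..-150, base x +-35)
D2=lambda lo,hi,y0,y1:B[(abs(B[...,0])<45)&(B[...,1]>y0)&(B[...,1]<y1)&(B[...,2]>lo)&(B[...,2]<hi)]
for nm,y0,y1 in(("lamptop",35,110),("dettop",-165,-95)):
    P=D2(68,80,y0,y1);print(nm,len(P),P.mean(0),P.min(0),P.max(0))
```

```text
plate 60 x [-32.1 -29.8  -4.9  18.8  24.8] y [-3.9 -3.2 -0.9  1.4  2.5]
  y=ax+b 0.07363055881661194 -0.9968076942712522
holder 142 x [-40.8 -38.8  -5.2  30.   35.7] y [-11.   -9.8  -0.1   8.3  10.3]
  y=ax+b 0.44262365201231224 -0.6892792839878998
holdertop 37 x [-38.1 -30.3  -4.   22.4  32.4] y [-12.1 -11.4   5.7   9.8  11. ]
  y=ax+b -2.4766612905664385 -0.31403698871881375
face plane [0.4 2.9] -1.3709001038590247 49
lowest px [294.8 195.4] [[-31.2   0.3  94. ]
 [-31.7  -3.9  96.3]
 [-22.1  -2.   89.8]
 [-33.8  -1.6  92.3]
 [-27.1  -1.5  88.3]]
left px 294 [[-29.7   2.6 108.6]
 [-32.2   0.7 106.8]
 [-30.5   1.4 101.4]
 [-33.1  -0.5  99.6]
 [-31.2   0.3  94. ]
 [-33.8  -1.6  92.3]]
lamptop 136 [-4.1 66.8 73. ] [-29.4  36.1  68.2] [22.2 97.3 79.9]
dettop 125 [  -4.7 -129.    73.1] [ -27.8 -149.9   68. ] [  22.1 -102.3   79.7]
```

Relative to the holder, the plate sits about 2 mm too far towards +y and is right in x. I'll correct that and lower it to the mouth.

send_rows(rows=[[0.3, [0, 0.2, 1.5], 0], [0.3, [0, 0, 1.5], 0], [0.3, [0, 0, 0], 0], [0.3, [0, 0, 0.4], 0], [0.3, [0, 0, 0.4], 0], [0.3, [0, 0, 0.3], 0], [0.3, [0, 0, 0], 0]])

```text
t: 8.22
tool_pos: [0.604, -0.0406, 0.0901]
tool_rot: [-3.139, 0.119, 0.001]
contact_force: [0.6, -1.3, -0.7]
opening: 0.0073
grip_force: 47.7
```

```bash
python3 go.py 603.7 -39.7 62
```

```text
t 8.225 pos [604.02 -40.56  90.07] yawy -94.35782860945623 tz [-0.  0. -1.] q6 1.4569135776677433 F [ 0.55 -1.28 -0.66] open 7.312433881164075 grip 47.6604688167572
shift cm [-0.04 -0.08  2.81]
```

send_rows(rows=[[0.3, [0, 0, 0.4], 0], [0.3, [0, 0, 0.4], 0], [0.3, [0, 0, 0.2], 0], [0.3, [0, 0, 0], 0]])

```text
t: 8.72
tool_pos: [0.604, -0.0403, 0.0799]
tool_rot: [-3.139, 0.119, 0.001]
contact_force: [-0.1, 1.3, -2.0]
opening: 0.0073
grip_force: 47.6
```

send_rows(rows=[[0.3, [0, 0, 0.4], 0], [0.3, [0, 0, 0.4], 0], [0.3, [0, 0, 0.4], 0], [0.3, [0, 0, 0.2], 0], [0.3, [0, 0, 0], 0]])

```text
t: 9.35
tool_pos: [0.6041, -0.0403, 0.0659]
tool_rot: [-3.139, 0.119, 0.0]
contact_force: [1.1, 3.4, -0.9]
opening: 0.0075
grip_force: 47.5
```

send_rows(rows=[[0.3, [0, 0, 0.2], 0], [0.3, [0, 0, 0.2], 0], [0.3, [0, 0, 0], 0]])

```text
t: 9.72
tool_pos: [0.6043, -0.0404, 0.0623]
tool_rot: [-3.139, 0.119, -0.001]
contact_force: [-0.2, 5.4, 0.7]
opening: 0.0073
grip_force: 47.8
```

send_rows(rows=[[0.3, [0, 0, 0.15], 0], [0.3, [0, 0, 0], 0]])

```text
t: 9.98
tool_pos: [0.6044, -0.0404, 0.0609]
tool_rot: [-3.139, 0.119, -0.001]
contact_force: [1.2, 5.8, 2.7]
opening: 0.0074
grip_force: 47.9
```

send_rows(rows=[[0.3, [0, -0.05, 0.15], 0], [0.3, [0, 0, 0.1], 0], [0.3, [0, 0, 0], 0]])

```text
t: 10.35
tool_pos: [0.6045, -0.0403, 0.0603]
tool_rot: [3.139, -0.119, -0.0]
contact_force: [-4.2, 4.9, 12.7]
opening: 0.0076
grip_force: 49.5
```

The floor is felt: 12.7 N up, with z stalling at 60 mm. Releasing the plate and rising.

send_rows(rows=[[0.3, [0, 0, -0.1], 0], [2.6, [0, 0, 0], 0], [2.6, [0, 0, 0], 0], [2.6, [0, 0, 0], 0], [2.6, [0, 0, -3], 0], [2.6, [0, 0, -5], 0], [2.6, [0, 0, -4], 0], [2.6, [-4, 4, 0], 0], [2.6, [-4, 5, 0], 0], [2.6, [-4, 5, 0], 0]])

```text
t: 11.6
tool_pos: [0.4746, -0.1695, 0.1793]
tool_rot: [3.138, -0.118, 0.0]
contact_force: [0.8, -0.9, 0.7]
opening: 0.0257
grip_force: 0.0
```

send_rows(rows=[[5, [-2, 5, 0], -10], [5, [0, 0, 0], -10], [5, [0, 0, 0], -10], [5, [0, 0, 0], -10], [5, [0, 0, 0], -10], [5, [0, 0, 0], -10], [5, [0, 0, 0], -10], [5, [0, 0, 0], -10], [5, [0, 0, 0], -10], [5, [0, 0, 0], -10]])

```text
t: 12.85
tool_pos: [0.4527, -0.2156, 0.179]
tool_rot: [-2.108, -2.329, 0.001]
contact_force: [-1.4, -0.6, -0.3]
opening: 0.0502
grip_force: 0.0
```

```bash
python3 go.py 446 -310 150
python3 - <<'E'
from station import ctrl
import cv2,numpy as np
from h import *
o=[]
for n,(u0,v0) in(("scene",(265,150)),("top",(285,145))):
    d=ctrl.get_image(n);np.savez(f"pics/{n}4.npz",**d)
    o.append(cv2.resize(d["frame"][v0:v0+135,u0:u0+120,::-1],(400,450),interpolation=cv2.INTER_CUBIC))
cv2.imwrite("pics/p4.png",np.hstack(o))
E
```

```text
t 12.85 pos [ 452.67 -215.6   179.04] yawy 5.701343544988552 tz [-0. -0. -1.] q6 -0.6920494862647834 F [-1.37 -0.59 -0.32] open 50.16334871803701 grip 0.0
shift cm [-9.33 -1.6   2.91]
```

View pics/p4.png

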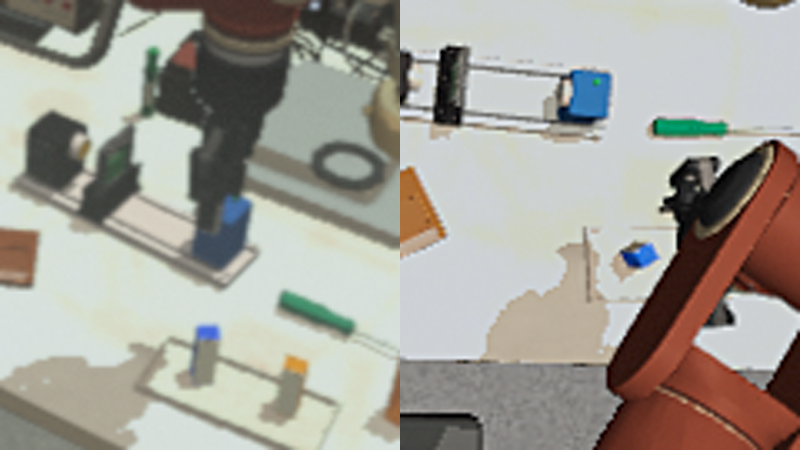

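The plate stands in the holder (crop 110,170), blue is at (207,345) and amber at (292,370). Only amber's frosted face shows to the scene camera. That fits a yaw of about 14°, matching the edge slope in the top view. I'll check the plate numerically and turn.

send_rows(rows=[[4.4, [0, 0, 0], -8.3], [4.4, [0, 0, 0], 0], [4.4, [0, 0, 0], 0]])

```text
t: 13.32
tool_pos: [0.4529, -0.2154, 0.1792]
tool_rot: [-1.945, -2.467, 0.0]
contact_force: [-0.2, -0.5, -0.5]
opening: 0.0438
grip_force: 0.0
```

```bash
python3 go.py 446 -310.7 100
python3 - <<'E'
from h import *
np.set_printoptions(precision=1,suppress=True,linewidth=180)
a=np.radians(-4.3);ex=np.array([np.cos(a),np.sin(a)]);ey=np.array([-np.sin(a),np.cos(a)])
for n in("top4","scene4"):
    d=dict(np.load(f"pics/{n}.npz"));W=cloud(d)*1000
    D=W[...,:2]-[603.7,-39.2];B=np.dstack([D@ex,D@ey,W[...,2]])
    m=(abs(B[...,0])<45)&(abs(B[...,1])<20)&(B[...,2]>50)&(B[...,2]<110);P=B[m]
    print(n,len(P),"x",np.percentile(P[:,0],[2,50,98]),"y",P[:,1].mean(),"z",np.percentile(P[:,2],[50,95,99,100]))
    k=np.linalg.lstsq(np.c_[P[:,0],P[:,2]-75,np.ones(len(P))],P[:,1],rcond=None)[0];print(np.degrees(np.arctan(k[:2])),k[2])
    f=d["frame"].astype(int);A=W;m=(abs(A[...,0]-446)<30)&(abs(A[...,1]+310)<30)&(A[...,2]>52)&(A[...,2]<66);print("amber top",m.sum(),A[m].mean(0) if m.any() else 0)
    m=(abs(A[...,0]-446)<30)&(abs(A[...,1]+310)<30)&(A[...,2]>14)&(A[...,2]<50);P=A[m]
    if n=="scene4":
        c=P.mean(0);k=np.polyfit(P[:,1],P[:,0],1);print("amber front face",c,"yaw from face",-np.degrees(np.arctan(k[0])),P[:,1].min(),P[:,1].max())
E
```

```text
t 13.325 pos [ 452.87 -215.44  179.23] yawy 13.491550294068592 tz [-0. -0. -1.] q6 -0.8279205829009846 F [-0.2  -0.52 -0.5 ] open 43.78193401320232 grip 0.0
shift cm [-9.1  -2.89  7.92]
top4 74 x [-28.7  -2.2  28.9] y -0.40181742220249755 z [91.6 96.5 98.2 99. ]
[ 0.6 -4.1] 0.38602953577193583
amber top 0 0
scene4 128 x [-30.1  -3.9  27.6] y -1.657557970147037 z [76.1 94.5 96.4 98.7]
[-1.9  0.2] -1.7952642147053206
amber top 46 [ 441.6 -310.7   57.8]
amber front face [ 435.9 -312.6   32.4] yaw from face 22.973326083779153 -321.08730859477663 -302.0039039527837
```

The plate is home: top at z 94 mm, upright and centred. Amber is confirmed at about (446,-310.7). Approaching.

send_rows(rows=[[4.4, [-4.6, -1.5, 1], 0], [4.4, [-4.5, -1.4, 2.9], 0], [4.4, [0, 0, 4], 0], [4.4, [0, 0, 0], 0], [4.4, [0, 0, 0], 0]])

```text
t: 13.95
tool_pos: [0.4469, -0.3108, 0.1015]
tool_rot: [1.941, 2.469, -0.0]
contact_force: [0.0, -0.1, -0.3]
opening: 0.044
grip_force: 0.0
```

```bash
python3 go.py 446 -310.7 22
python3 - <<'E'
from station import ctrl
import cv2,numpy as np
d=ctrl.get_image("scene");np.savez("pics/scene5.npz",**d)
cv2.imwrite("pics/p5.png",cv2.resize(d["frame"][205:280,300:400,::-1],(600,450),interpolation=cv2.INTER_CUBIC))
E
```

```text
t 13.95 pos [ 446.86 -310.81  101.54] yawy 13.652310357660756 tz [ 0. -0. -1.] q6 -0.9827584064936444 F [ 0.04 -0.08 -0.34] open 44.03370105068307 grip 0.0
shift cm [ 0.04 -0.09  7.95]
```

View pics/p5.png

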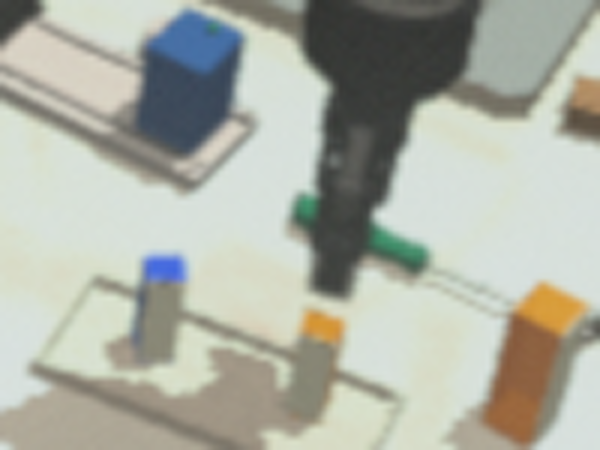

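The near finger (331,290) is in line with the amber cell, whose top is at (323,325). Descending and closing gently.

send_rows(rows=[[4.4, [0, 0, 3], 0], [4.4, [0, 0, 3], 0], [4.4, [0, 0, 1.9], 0], [4.4, [0, 0, 0], 0], [3.2, [0, 0, 0], 0], [2.6, [0, 0, 0], 0], [2.2, [0, 0, 0], 0], [1.5, [0, 0, 0], 0], [1.5, [0, 0, 0], 0], [1.5, [0, 0, 0], 0]], newtons=25)

```text
t: 15.25
tool_pos: [0.4468, -0.3112, 0.0223]
tool_rot: [1.94, 2.469, -0.0]
contact_force: [-1.1, 0.6, 6.5]
opening: 0.0201
grip_force: 24.9
```

```bash
python3 go.py
```

```text
t 15.25 pos [ 446.78 -311.22   22.25] yawy 13.674975325049461 tz [ 0. -0. -1.] q6 -0.9837362547525215 F [-1.06  0.59  6.52] open 20.107555829766838 grip 24.867117404937744
```

Gripped: opening 20.1 mm, 25 N. Lifting, then turning to the bench's yaw.

send_rows(rows=[[1.5, [0, 0, -0.5], 0], [1.5, [0, 0, -2], 0], [1.5, [0, 0, -3.5], 0], [1.5, [0, 0, -3.5], 0], [1.5, [0, 0, -3.5], 0], [1.5, [0, 0, 0], 6], [1.5, [0, 0, 0], 6], [1.5, [0, 0, 0], 6], [1.5, [0, 0, 0], 0]], newtons=35)

```text
t: 16.38
tool_pos: [0.4463, -0.3107, 0.1522]
tool_rot: [2.302, 2.137, 0.0]
contact_force: [-0.2, 0.6, -0.2]
opening: 0.0198
grip_force: 34.2
```

```bash
python3 go.py 600.3 -89.9 150
```

```text
t 16.375 pos [ 446.34 -310.7   152.24] yawy -4.246603163840199 tz [ 0. -0. -1.] q6 -0.67086003300253 F [-0.23  0.62 -0.24] open 19.832275180052015 grip 34.16381657123566
shift cm [23.16 13.72  0.22]
```

send_rows(rows=[[1.5, [3.8, 2.3, 0], 0], [1.5, [3.9, 2.3, 0], 0], [1.5, [3.9, 2.3, 0], 0], [1.5, [3.9, 2.3, 0], 0], [1.5, [3.9, 2.3, 0], 0], [1.5, [3.8, 2.2, 0], 0], [1.5, [0, 0, 3], 0], [1.5, [0, 0, 2], 0], [1.5, [0, 0, 0], 0], [1.5, [0, 0, 0], 0]])

```text
t: 17.62
tool_pos: [0.6006, -0.0903, 0.1021]
tool_rot: [2.304, 2.135, 0.001]
contact_force: [-0.5, 0.8, -0.6]
opening: 0.0198
grip_force: 34.4
```

```bash
python3 go.py 600.3 -89.9 51
```

```text
t 17.625 pos [600.62 -90.32 102.13] yawy -4.352361491408731 tz [ 0. -0. -1.] q6 -0.19576951362424072 F [-0.47  0.81 -0.64] open 19.75502168804542 grip 34.36340689659119
shift cm [ 0.04 -0.04  5.11]
```

send_rows(rows=[[1.5, [0, 0, 2], 0], [1.5, [0, 0, 2], 0], [1.5, [0, 0, 1.1], 0], [1.5, [0, 0, 0], 0], [1.5, [0, 0, 0], 0], [1.5, [0, 0, 0], 0], [1.5, [0, 0, 0], 0]])

```text
t: 18.5
tool_pos: [0.6009, -0.0898, 0.0511]
tool_rot: [2.303, 2.135, 0.001]
contact_force: [0.8, 0.2, -0.2]
opening: 0.0197
grip_force: 34.4
```

```bash
python3 go.py 600.3 -89.9 51
python3 - <<'E'
from station import ctrl
from h import *
np.set_printoptions(precision=1,suppress=True,linewidth=180)
o=[]
for n,(u0,v0) in(("scene",(255,150)),("top",(285,135))):
    d=ctrl.get_image(n);np.savez(f"pics/{n}6.npz",**d)
    o.append(cv2.resize(d["frame"][v0:v0+100,u0:u0+100,::-1],(400,400),interpolation=cv2.INTER_CUBIC))
cv2.imwrite("pics/p6.png",np.hstack(o))
d=dict(np.load("pics/scene6.npz"));W=cloud(d)*1000;f=d["frame"].astype(int)
a=np.radians(-4.3);ex=np.array([np.cos(a),np.sin(a)]);ey=np.array([-np.sin(a),np.cos(a)])
D=W[...,:2]-[600.3,-89.9];B=np.dstack([D@ex,D@ey,W[...,2]])
am=(abs(B[...,0])<25)&(abs(B[...,1])<25)&(B[...,2]>20)&(B[...,2]<70)&((f.max(2)-f.min(2)>40)&(f[...,0]>f[...,2]))
P=B[am];print("amber px",len(P),np.percentile(P,[2,50,98],axis=0))
for y0,y1,nm in((96-30,155-30,"lamp"),(-120,-40,"det")):
    m=(abs(B[...,0])<45)&(B[...,1]>y0)&(B[...,1]<y1)&(B[...,2]>68)&(B[...,2]<80);Q=B[m];print(nm,len(Q),Q.mean(0))
m=(abs(W[...,0]-439)<30)&(abs(W[...,1]+230)<30)&(W[...,2]>52)&(W[...,2]<66);print("blue",W[m].mean(0))
d0=dict(np.load("pics/scene0.npz"));W=cloud(d0)*1000;m=(abs(W[...,0]-439)<30)&(abs(W[...,1]+230)<30)&(W[...,2]>52)&(W[...,2]<66);print("blue0",W[m].mean(0))
E
```

```text
t 18.5 pos [600.87 -89.77  51.05] yawy -4.319850278218837 tz [ 0. -0. -1.] q6 -0.19536461529468807 F [ 0.77  0.22 -0.19] open 19.703428051118493 grip 34.365259408950806
shift cm [-0.02 -0.06  0.01]
amber px 22 [[ -6.5 -11.3  31.5]
 [  2.2  -8.7  51.5]
 [ 15.   -5.6  69.2]]
lamp 84 [ -4.6 107.   73. ]
det 128 [ -5.6 -78.7  73.3]
blue [ 435.3 -229.4   57.7]
blue0 [ 435.2 -229.5   57.7]
```

View pics/p6.png

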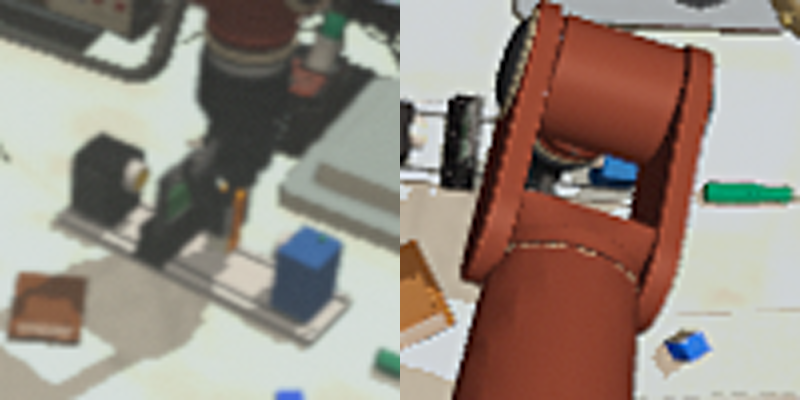

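Amber is held still at the beam point: underside at z about 32 mm, position within about 1 mm of target, no contact forces. The plate stands in the holder and blue hasn't moved. Handing in.

```bash
python3 -c "
from station import ctrl
print(ctrl.finish_job())"
```

```text
the job is handed in; nothing more can be done
None
```

I handed the job in at 18.5 s, with no verdict returned: the filter plate stands released in the slotted holder, the amber cell is held by its frosted faces at the beam point, and the blue cell has not moved.

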